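# Test a donated desk lamp at the thrift-shop bench

### The arm

A 6-joint arm with a two-finger parallel gripper is mounted at the origin on the work surface. World frame = base frame: x ahead of the robot, y to its left, z up, the work surface at z = 0. Lengths are in m, angles in rad, forces in N, time in s.
With the tool pointing down it reaches from about 0.35 to 0.975 m from the base axis. Payload 4.9 kg.
Tool frame: the origin (TCP) lies at the very end of the fingers, on their centre line; the grasp point (between the pads) lies 19 mm behind it; z points along the fingers, y is the line along which they close (so a half turn about z gives the same grasp; the last joint's range is limited). The gripper opens to 85 mm and grips with 20 to 120 N. Pads are 22 mm wide; open, the fingers measure 114 mm over their backs; the gripper's body (76 mm by 85 mm) begins 54 mm behind the grasp point. The pads swing forward as they close: fully open they stand 13 mm farther back than shut.
Start: joints at [1.002, 0.053, 1.613, -0, 1.476, -0.119], TCP at [0.272, 0.563, 0.196] pointing down, gripper open.
Joint ranges: [-3.01, 3.01], [-1.01, 2.22], [0.06, 2.58], [-1.02, 4.17], [0.09, 2.62], [-3.14, 3.14]. Speed limits (rad/s): [2.57, 2.57, 3.14, 3.14, 3.14, 3.14].

### API

Orientations are given as a unit quaternion [w, x, y, z].
In Python, from plant import manip gives the robot as it stands.
- The arm moves only by the shell command python3 -m pendant 'ROWS'. ROWS is JSON, a list of rows, each a list of 3 entries, a list of its own where there are three numbers: the opening, from 0 (shut) to 1 (fully open), then the shift along the tool's x, y, z in units of 12 cm (1.0 is 12 cm), then the turn about the tool's z in units of pi rad (1.0 is pi rad). In form: [[gripper, [dx, dy, dz], roll], ...]. A call has 1 to 10 rows; each row is the pose to reach, as a shift and turn from the pose commanded when the call began, along the tool's axes at that moment, turning the shorter way round; what a row does not reach only later rows make up. A row lasts 1/10 s, in which the tool goes at most 50 mm and 8.59 degrees, less where a joint would pass 70% of its speed; a pose out of reach is approached as far as the arm can. A call with a number of a shift or a turn outside -1 to 1 is refused whole. A call with a gripper value outside its range is refused whole. The fingers move at their own pace and stop on an object; the grip force is fixed at half the most. Time passes only in rows, so rows that repeat a pose let the fingers close. It gives the time, the measured TCP pose, the force, the opening and the grip force at its end, in the units of the state.
- manip.state(): the state, without advancing time (a new reading comes with each control period).
- manip.grab_frame(name): name is "scene" or "top"; returns a dict with "img" (420x560x3 uint8, red, green, blue), "fx", "fy", "cx", "cy" (pixels), "eye" and "rotation" of the camera in the world. Camera axes: x right, y down, z forward; pixel columns grow to the right and rows downward; lengths in m; the calibration is good to about 2 mm. A picture is of the moment at which its call begins. There is no depth.
- manip.job_done(): hands the job in; it is judged then, once.
The state is a dict: "time": time; "joint_pos": joint angles; "joint_vel": joint speeds; "joint_efforts": joint torques, N m; "tool_pos": TCP position; "tool_rot": TCP orientation; "contact_force": force on the tool from outside, world axes, zero at the start; "ft_torque": the same for the moment, N m; "gripper_width": opening from 0.0 (shut) to 1.0 (fully open); "grasp_force": force on a finger pad.
Only numpy, scipy, OpenCV 4.12 (cv2) and the standard library are available. Lean on these libraries where they do the work, as an engineer would, in place of code of your own. Each camera call takes 0.05 s, during which the arm holds its last target. There are 200 camera calls.

### The job

Test the donated desk lamp: with the test supply still off, aim the lamp's head by its black ball so that it points straight at the white dome in the middle of the light sensor. Then switch the supply on: push its red handle in, turn it clockwise out of the off notch, and keep turning until it springs back out in the on notch. Leave the handle out and latched, the lamp still aimed, and the other goods where they stand.

Things in the scene. Friction and masses are not known exactly. Their poses are not given: they have to be found in the camera images.
- handle_grip (a point): Middle of the red handle bar (76 long, 16 thick, 32 mm high) on a grey panel sloping 35 degrees from level, facing the robot: 10 mm below the bar's top, 22 above its underside, 40 above the panel when the handle is out. z: out of the panel, the turning axis; y: along the bar to its white pointer end; x: across it; they turn with it. A hub, 20 mm radius, 8 high, lies under the bar.
- isolator_turn (a joint): Turn of the red handle in rad, growing clockwise as seen looking at the panel. 0 = off notch (pointer at the red mark, bar level across the panel). The on notch is 1.15 to 1.6 rad further (green marks), differently worn each time: find it by feel. A notch has 0.1 rad of play each way. Held in, it can be turned past the on notch, to 2.0 rad. It turns with about 0.1 N m.
- isolator_push (a joint): How far the red handle is pushed into the panel, in m: 0 = fully out (latched, if in a notch), 0.009 = bottomed. It leaves a notch only when pushed in by at least 5.5 mm, against a spring of 6 N rising to 11 N; between notches it stays in by itself, and at a notch it springs out unless held in (a tight grip holds it in).
- lamp_pivot (a point): Centre of the desk lamp's head joint, 168 mm above the table, where its swivel and tilt axes cross. The axes turn with the blue lamp head: the head points along its own -x, from the pivot through the middle of its round white mouth 105 mm away; y is the tilt axis; z is up from the head. The head is a cone up to 33 mm in radius.
- lamp_ball (a point): Centre of the black aiming ball, 18 mm in diameter, on a thin steel stem above the lamp head: 60 mm towards the mouth from lamp_pivot and 64 mm above the head's centre line, moving with the head. The joints are stiff (about 2 to 4 N at the ball) and stay where they are left.
- lamp_swivel (a joint): Swivel of the lamp head about the vertical post, rad, counter-clockwise from above; range -1.5 to 1.5.
- lamp_tilt (a joint): Tilt of the lamp head, rad: 0 = pointing level, growing as the mouth goes down; range -0.35 to 1.2.
- sensor_dome (a point): Middle of the small white dome on the light sensor, a black disc 72 mm across with a yellow ring, fixed on the table; 18 mm above the table.
- candlestick: Gold candlestick, 75 mm tall, foot 52 mm across; leave alone. Origin under its centre, as for all the goods.
- spice_jar: Amber jar, 40 mm across, 65 mm tall; leave alone.
- blue_vase: Blue vase, 84 mm across, 150 mm tall; leave alone.
- green_vase: Green vase, 80 mm across, 140 mm tall; leave alone.
- lime_box: Lime-green box, 80 mm cube; leave alone.
- mug: White mug, 76 mm across, 85 mm tall; leave alone.
- trinket_bowl: Terracotta bowl, 100 mm across, 40 mm tall; leave alone.
Mind the look-alikes: they are no part of the job. Leave any yellow look-alike of the part that bears handle_grip alone. Leave any turquoise look-alike of the part that bears lamp_pivot alone.

How it is judged:
On the way, in this order (a step that is already met when the one before it is completed fails the run):
1. lamp head aimed at the sensor while the supply is still off (y of sensor_dome in the frame of lamp_pivot between -0.025 and 0.025 m and z of sensor_dome in the frame of lamp_pivot between -0.025 and 0.025 m and x of sensor_dome in the frame of lamp_pivot below -0.1 m and value of joint isolator_turn below 0.15 rad and value of joint isolator_push below 0.002 m), for 0.2 s.
2. handle turned to the on notch and sprung out, lamp still aimed (y of sensor_dome in the frame of lamp_pivot between -0.025 and 0.025 m and z of sensor_dome in the frame of lamp_pivot between -0.025 and 0.025 m and x of sensor_dome in the frame of lamp_pivot below -0.1 m and value of joint isolator_turn above 1 rad and value of joint isolator_push below 0.002 m), for 0.2 s.
At the end, for the whole second after the job is handed in: The line of the lamp head passes within 25 mm (sideways and up-down, measured square to it) of the sensor's white dome, the handle is turned more than 1.0 rad from off and is sprung out (pushed in less than 2 mm) in the on notch, and all is at rest (all of step 2 and velocity of joint isolator_turn between -0.05 and 0.05 rad/s and velocity of joint lamp_swivel between -0.05 and 0.05 rad/s and velocity of joint lamp_tilt between -0.05 and 0.05 rad/s); the robot touches nothing.
It fails at once if supply turned away from off while the lamp is not aimed at the sensor (more than 40 mm off) (value of joint isolator_turn above 0.4 rad and not (y of sensor_dome in the frame of lamp_pivot between -0.04 and 0.04 m and z of sensor_dome in the frame of lamp_pivot between -0.04 and 0.04 m and x of sensor_dome in the frame of lamp_pivot below -0.1 m)).
It fails at once if one of the other goods moved more than 30 mm or tipped (distance of any of candlestick, spice_jar, blue_vase, green_vase, lime_box, mug, trinket_bowl from where it was at the start of the episode above 0.03 m or angle between any of candlestick, spice_jar, blue_vase, green_vase, lime_box, mug, trinket_bowl's own z axis and vertical above 0.4 rad).
It also fails if it takes over 58 s, if anything falls off the work surface, if the arm or the gripper's body presses on something with over 40 N, if the wrist force passes 120 N, or if a joint passes its speed limit or range.

## Working session

There is one attempt and no reset: what is moved stays moved. The work goes in short steps, Python scripts to look and compute and a shell command to move; the robot and the scene stay as the last step left them, time stands still between calls to the robot, and variables do not carry over. Pictures are saved under pics/ and viewed, at most 10 in all, crops included, and the job is handed in when it is done.

```bash
mkdir -p pics; ls; python3 - <<'E'
from plant import manip
import cv2
for n in("scene","top"):
    f=manip.grab_frame(n); cv2.imwrite(f"pics/{n}0.png",f["img"][:,:,::-1]); print(n,f["fx"],f["fy"],f["cx"],f["cy"],f["eye"],f["rotation"])
print(manip.state())
E
```

```text
pics
scene 398.0675954248846 398.0675954248846 275.07317667351236 207.66543424306886 [1.08709374 0.40875378 0.90660663] [-0.15456038  0.37888558  0.84784799 -0.33721001]
top 439.5415786447195 439.5415786447195 284.3202976262733 207.07641107923104 [ 0.38779981 -0.041728    1.44197431] [ 0.04955794 -0.70232608  0.70872996 -0.04454137]
{'time': 0.1, 'joint_pos': array([ 1.00197106e+00,  5.32830976e-02,  1.61413652e+00, -1.19819575e-05,
        1.47601083e+00, -1.18982082e-01]), 'joint_vel': array([ 0.00092723, -0.00067832, -0.00386006,  0.00073888, -0.00222661,
        0.00116093]), 'joint_efforts': array([ 8.55388225e-04, -3.94896662e+01, -3.71367109e+01, -1.21076264e-04,
        3.85542095e-03, -2.97869633e-05]), 'tool_pos': array([0.27142044, 0.56229723, 0.19490287]), 'tool_rot': array([-3.04204663e-04,  2.23029279e-01,  9.74811313e-01, -8.67100497e-04]), 'contact_force': array([-0.69459381,  0.42964737,  0.10477238]), 'ft_torque': array([-0.00875256,  0.02680479, -0.00826235]), 'grasp_force': 0.0, 'gripper_width': 0.9964817123242306}
```

View pics/scene0.png

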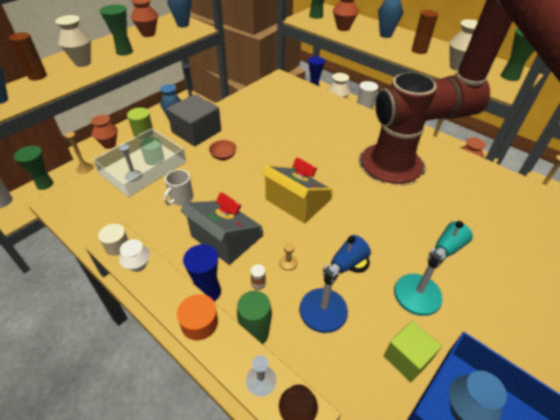

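View pics/top0.png

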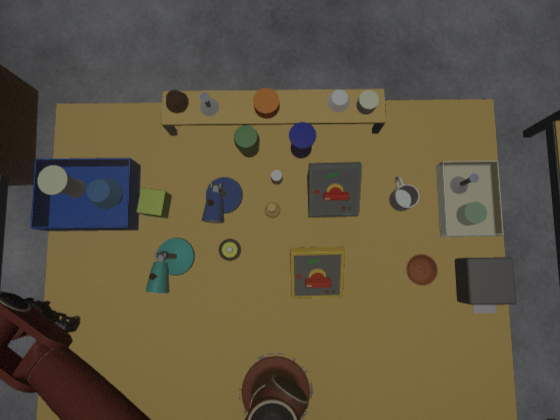

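The scene shows the grey-cased isolator (scene ~225,205; top ~336,197), a yellow look-alike, the blue lamp (scene 345,255; top 213,205), and the sensor at top 230,250. I'll enlarge the details next.

```bash
python3 - <<'E'
import cv2,numpy as np
s=cv2.imread("pics/scene0.png");t=cv2.imread("pics/top0.png")
def c(i,x,y,w,h,k): 
    r=cv2.resize(i[y:y+h,x:x+w],None,fx=k,fy=k,interpolation=cv2.INTER_CUBIC)
    r=cv2.convertScaleAbs(r,alpha=1.4,beta=15)
    for a in range(0,w,10): cv2.putText(r,str(x+a),(int(a*k),8),0,.28,(255,255,255)); cv2.line(r,(int(a*k),10),(int(a*k),14),(255,255,255))
    for b in range(10,h,10): cv2.putText(r,str(y+b),(0,int(b*k)+3),0,.28,(255,255,255)); 
    return r
a=np.vstack([c(s,300,210,80,60,5),c(s,180,185,80,60,5)])
b=np.vstack([c(t,190,165,80,60,5)[:, :],c(t,190,215,80,60,5)])
b[300:]=c(t,300,155,80,60,5)
cv2.imwrite("pics/z.png",np.hstack([a,b]))
E
```

```text
(no output)
```

View pics/z.png

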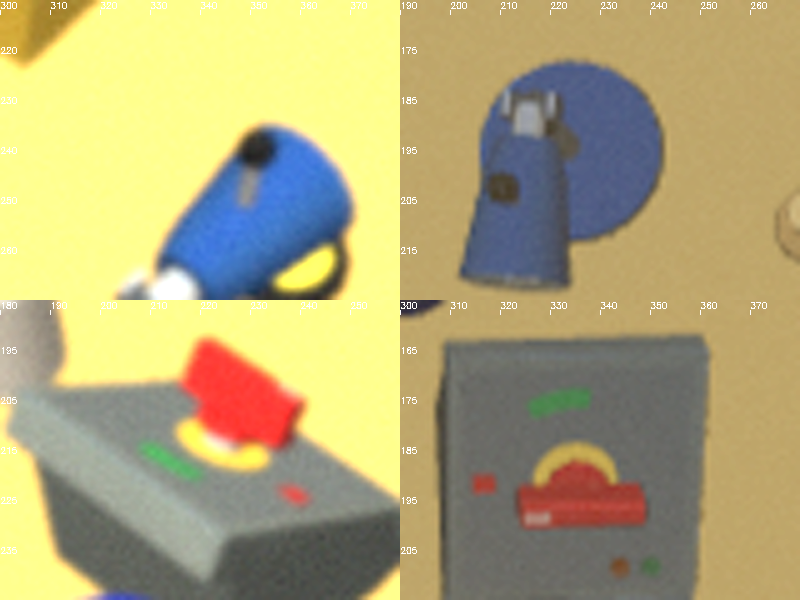

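Ball: top (210.5,202.5), scene (351.5,239.5). Pivot fork: top (215.5,186), scene (331,271). Sensor: top (230,250). The handle bar's upper face runs from (324,196) to (349,196) in the top view, with its white pointer end on the left.

```bash
cat > h.py <<'E'
import numpy as np,cv2
from scipy.spatial.transform import Rotation as R
from plant import manip
C={"scene":((398.0676,275.0732,207.6654),[1.08709374,0.40875378,0.90660663],[-0.15456038,0.37888558,0.84784799,-0.33721001]),
"top":((439.5416,284.3203,207.0764),[0.38779981,-0.041728,1.44197431],[0.04955794,-0.70232608,0.70872996,-0.04454137])}
def cam(n):
    k,e,q=C[n]; return k,np.array(e),R.from_quat(q,scalar_first=True)
def ray(n,u,v):
    (f,cx,cy),e,r=cam(n); d=r.apply([(u-cx)/f,(v-cy)/f,1]); return e,d/np.linalg.norm(d)
def atz(n,u,v,z):
    e,d=ray(n,u,v); return e+d*(z-e[2])/d[2]
def tri(t,s):
    e1,d1=ray("top",*t);e2,d2=ray("scene",*s)
    a=np.linalg.lstsq(np.c_[d1,-d2],e2-e1,rcond=None)[0]
    p,q=e1+a[0]*d1,e2+a[1]*d2; return (p+q)/2,np.linalg.norm(p-q)
def proj(n,p):
    (f,cx,cy),e,r=cam(n); c=r.inv().apply(np.asarray(p)-e); return c[...,:2]/c[...,2:]*f+[cx,cy]
E
cat > m.py <<'E'
from h import *
from scipy.optimize import least_squares
np.set_printoptions(precision=4,suppress=True)
print("ball",tri((210.5,202.5),(351.5,239.5)))
print("pivot tri",tri((215.5,186),(331,271)),atz("top",215.5,186,.168),atz("scene",331,271,.168))
t=manip.grab_frame("top")["img"].astype(int);s=manip.grab_frame("scene")["img"].astype(int)
# base disc of the lamp, dome, yellow sensor ring
def blob(m,x0,y0,x1,y1):
    k=np.zeros_like(m);k[y0:y1,x0:x1]=m[y0:y1,x0:x1];y,x=np.nonzero(k);return x.mean(),y.mean(),len(x),x.min(),x.max(),y.min(),y.max()
b=blob(t.sum(2)>540,220,240,242,262);print("white",b, atz("top",b[0],b[1],.018))
b=blob(t.max(2)<90,215,235,245,265);print("black disc",b,atz("top",(b[3]+b[4])/2,(b[5]+b[6])/2,.008))
for n,i,w in(("top",t,(300,160,375,230)),("scene",s,(205,185,250,225))):
    m=(i[:,:,0]>110)&(i[:,:,1]<60)&(i[:,:,2]<70)
    print(n,"red",blob(m,*w))
E
python3 m.py
```

```text
ball (array([0.5648, 0.1721, 0.2311]), np.float64(0.0006178076096474127))
pivot tri (array([0.6228, 0.1682, 0.1704]), np.float64(0.000535831939724468)) [0.6231 0.1689 0.168 ] [0.6215 0.1672 0.168 ]m.py:9: RuntimeWarning: Mean of empty slice.
  k=np.zeros_like(m);k[y0:y1,x0:x1]=m[y0:y1,x0:x1];y,x=np.nonzero(k);return x.mean(),y.mean(),len(x),x.min(),x.max(),y.min(),y.max()
  ret = ret.dtype.type(ret / rcount)
Traceback (most recent call last):
  File "m.py", line 10, in <module>
    b=blob(t.sum(2)>540,220,240,242,262);print("white",b, atz("top",b[0],b[1],.018))
  File "m.py", line 9, in blob
    k=np.zeros_like(m);k[y0:y1,x0:x1]=m[y0:y1,x0:x1];y,x=np.nonzero(k);return x.mean(),y.mean(),len(x),x.min(),x.max(),y.min(),y.max()
                                                                                                       ~~~~~^^
ValueError: zero-size array to reduction operation minimum which has no identity
```

```bash
cat > m2.py <<'E'
from h import *
from scipy.optimize import minimize
np.set_printoptions(precision=4,suppress=True)
t=cv2.imread("pics/top0.png")[:,:,::-1].astype(int);s=cv2.imread("pics/scene0.png")[:,:,::-1].astype(int)
# sensor
w=t[235:266,214:247]; g=(w[:,:,0]+w[:,:,1]>2.6*w[:,:,2])
dk=(w.max(2)<75); y,x=np.nonzero(dk)
(c,r,a)=cv2.minEnclosingCircle(np.c_[x,y].astype(np.float32)),0,0
print("disc",c[0][0]+214,c[0][1]+235,c[1],len(x)); print("disc pos",atz("top",c[0][0]+214,c[0][1]+235,.01))
print("dome",atz("top",230,250.5,.018))
def red(i,x0,y0,x1,y1,thr):
    m=(i[:,:,0]>thr)&(i[:,:,0]>2*i[:,:,1])&(i[:,:,0]>2*i[:,:,2]);k=np.zeros(m.shape,np.uint8);k[y0:y1,x0:x1]=m[y0:y1,x0:x1]
    n,l,st,_=cv2.connectedComponentsWithStats(k);j=1+np.argmax(st[1:,4]);print(st[j]);return (l==j)
K=4
M={"top":red(t,310,175,365,205,75),"scene":red(s,205,185,250,225,100)}
M={n:cv2.resize(m[160:250,180:370].astype(np.float32),None,fx=K,fy=K) for n,m in M.items()}
bar=np.array([[x,y,z] for x in(-8,8) for y in(-38,38) for z in(-22,10)])/1000
th=np.linspace(0,2*np.pi,24); hub=np.r_[[[20*np.cos(a),20*np.sin(a),z] for a in th for z in(-40+8,-40)]]/1000
def Rp(yaw):
    # z axis: panel normal tilted 35deg toward robot (-x when yaw=0); y: bar, along +y
    return R.from_euler("ZY",[yaw,-np.radians(35)])
def model(p,h=True):
    r=Rp(p[3]); o={}
    for n in M:
        im=np.zeros(M[n].shape,np.float32)
        for P in((bar,hub) if h else (bar,)):
            q=proj(n,r.apply(P)+p[:3])-[180,160]
            cv2.fillConvexPoly(im,cv2.convexHull(((q+.5)*K).round().astype(np.int32)),1)
        o[n]=im
    return o
def cost(p):
    o=model(p);return sum(np.abs(o[n]-M[n]).sum()/M[n].sum() for n in M)
p0,_=tri((336.5,196),(221.5,205));print("seed",p0)
best=None
for yaw in(-.1,0,.1):
    q=minimize(cost,[*p0,yaw],method="Nelder-Mead",options=dict(initial_simplex=np.array([[*p0,yaw]]+[np.r_[p0,yaw]+d for d in np.diag([.015,.015,.015,.15])]),xatol=1e-5,fatol=1e-5,maxiter=2000))
    print(q.x,q.fun)
    if best is None or q.fun<best.fun:best=q
o=model(best.x)
v=np.vstack([cv2.merge([o[n]*255,M[n]*0,M[n]*255]) for n in M]);cv2.imwrite("pics/fit.png",v[:, :760])
E
python3 m2.py
```

```text
disc 229.5 249.25 10.854247093200684 161
disc pos [0.4432 0.1469 0.01  ]
dome [0.4388 0.1442 0.018 ]
[324 188  25  12 216]
[216 193  24  22 319]
seed [ 0.6052 -0.2002  0.1098]
[ 0.5968 -0.1913  0.1256 -0.1184] 0.8291848301887512
[ 0.5968 -0.1918  0.1239 -0.0688] 0.8309777975082397
[ 0.597  -0.1914  0.1259  0.0014] 0.8533823490142822[ WARN:0@3.887] global loadsave.cpp:1063 imwrite_ Unsupported depth image for selected encoder is fallbacked to CV_8U.
```

View pics/fit.png

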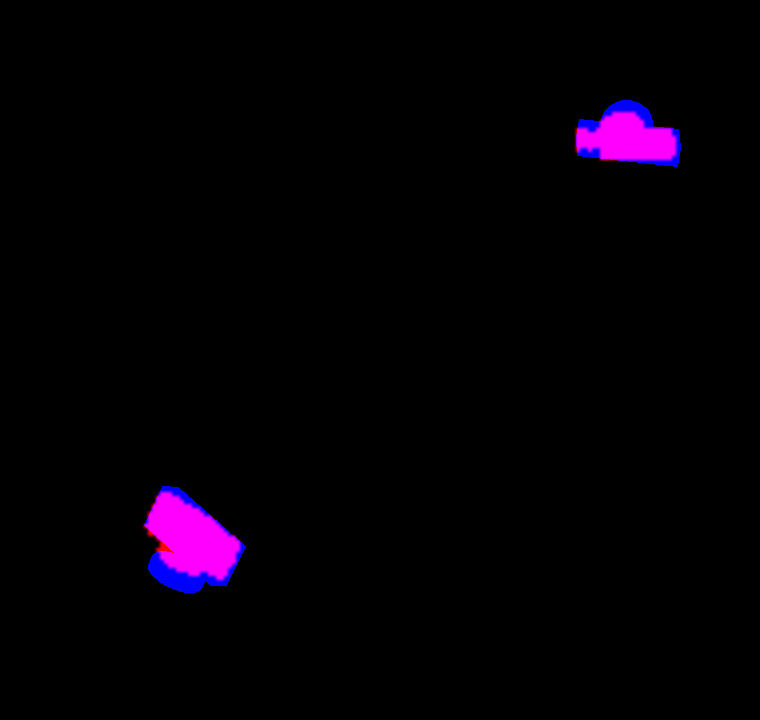

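The fit shows that the hub below the bar isn't all red and that the yaw is unreliable. I'll take the yaw from the panel's far edge, (308.6,163.4)–(361.2,162.2) in the top view, and refit the bar using hand-read corners.

```bash
cat > m3.py <<'E'
from h import *
from scipy.optimize import least_squares
np.set_printoptions(precision=4,suppress=True)
a,b=atz("top",308.6,163.4,.13),atz("top",361.2,162.2,.13);d=a-b;print("panel edge",a,b,"yaw",np.arctan2(-d[0],d[1]))
a,b=atz("top",324.2,200.4,.12),atz("top",349.2,199.8,.12);d=a-b;print("bar edge yaw",np.arctan2(-d[0],d[1]),np.linalg.norm(d))
# corners (bar frame mm) : image
T=[((-8,38,10),(324.6,200.2)),((-8,-38,10),(349.2,199.6))]
S=[((8,-38,10),(219.8,193.2)),((8,38,10),(239.0,206.6)),((-8,-38,10),(222,192.4)),((-8,38,10),(240.8,204.8)),((8,38,-22),(235.6,214.4)),((8,-38,-22),(216.5,202))]
def r(p):
    A=R.from_euler("ZY",[p[3],-np.radians(35)])
    f=lambda n,L:(proj(n,A.apply(np.array([q[0] for q in L])/1000)+p[:3])-[q[1] for q in L]).ravel()
    return np.r_[f("top",T),f("scene",S),(p[3]-YAW)/.01]
for YAW in(0,.03):
    q=least_squares(r,[.6,-.195,.12,0],loss="soft_l1");print(q.x,q.fun.round(1))
P=q.x
import sys
for n in("top","scene"):
    A=R.from_euler("ZY",[P[3],-np.radians(35)])
    print(n,proj(n,A.apply(np.array([[-8,38,10],[-8,-38,10],[8,38,10],[8,-38,10],[0,0,-40]])/1000)+P[:3]).round(1).tolist())
E
python3 m3.py
```

```text
panel edge [ 0.6973 -0.1084  0.13  ] [ 0.6994 -0.2688  0.13  ] yaw 0.012949217190767649
bar edge yaw 0.014556492561018498 0.07593692654555351
[ 0.5954 -0.191   0.1229  0.002 ] [-0.7  0.3 -0.1  0.6 -0.6 -0.9 -0.4 -1.1  1.  -0.2  1.4  0.4 -1.3  1.4
 -1.2  0.4  0.2]
[ 0.5954 -0.1908  0.1231  0.0299] [-0.6  0.6 -0.1  0.2 -0.9 -0.8 -0.1 -1.3  0.6 -0.1  1.6  0.1 -0.8  1.3
 -1.4  0.7 -0. ]
top [[324.0, 200.8], [349.1, 199.8], [324.0, 196.0], [349.3, 195.1], [334.7, 190.9]]
scene [[242.4, 204.9], [222.6, 192.3], [238.9, 205.3], [218.9, 192.4], [224.4, 214.6]]
```

```bash
cat > go.py <<'E'
import sys; from h import *
# usage: go.py ydeg x y z [x y z ...] : rows' shift/roll; ydeg = heading of tool y in world (mod 180)
np.set_printoptions(precision=3,suppress=True)
s=manip.state();q=R.from_quat(s["tool_rot"],scalar_first=True);X,Y,Z=q.as_matrix().T
a=np.radians(float(sys.argv[1]));cur=np.arctan2(Y[1],Y[0]);d=-(a-cur);d=(d+np.pi/2)%np.pi-np.pi/2
print("tcp",s["tool_pos"],"yhead",np.degrees(cur).round(1),"tilt",Z,"F",s["contact_force"],"t",s["time"],"j6",s["joint_pos"][5])
for t in np.array(sys.argv[2:],float).reshape(-1,3):
    print(t,"shift",q.inv().apply(t-s["tool_pos"])/.12,"roll",d/np.pi)
E
python3 go.py 90 .42 .36 .36  .565 .172 .36
```

```text
tcp [0.272 0.562 0.195] yhead 64.2 tilt [-0.001 -0.001 -1.   ] F [0.247 0.72  0.198] t 0.2 j6 -0.11900609255604647
[0.42 0.36 0.36] shift [-1.848 -0.983 -1.372] roll -0.1431783675566835
[0.565 0.172 0.36 ] shift [-3.617 -1.869 -1.371] roll -0.1431783675566835
```

```bash
python3 -m pendant '[[1,[0,0,-1],0],[1,[0,0,-1],0],[1,[0,0,-1],0],[1,[-1,-0.5,-1],-0.143],[1,[-1,-0.5,-1],-0.143],[1,[-1,-0.5,-1],-0.143],[1,[-1,-0.5,-1],-0.143]]'; python3 go.py 90 .42 .36 .36  .565 .172 .36
```

```text
time: 0.9
tool_pos: [0.3561, 0.4536, 0.316]
tool_rot: [0.0, 0.001, 1.0, -0.0]
contact_force: [-0.3, 0.4, -0.6]
gripper_width: 1.002
grasp_force: 0.0
tcp [0.356 0.454 0.316] yhead 89.8 tilt [ 0.001 -0.001 -1.   ] F [-0.348  0.399 -0.591] t 0.9 j6 -0.7909667012191051
[0.42 0.36 0.36] shift [-0.535 -0.779 -0.365] roll -0.0009368029163386899
[0.565 0.172 0.36 ] shift [-1.748 -2.342 -0.363] roll -0.0009368029163386899
```

```bash
python3 -m pendant '[[1,[-0.3,-0.3,-0.36],0],[1,[-0.7,-0.8,-0.36],0],[1,[-1,-1,-0.36],0],[1,[-1,-1,-0.36],0],[1,[-1,-1,-0.36],0]]'; python3 -m pendant '[[0.5,[-0.35,-0.6,0],0],[0.5,[-0.75,-1,0],0],[0.5,[-0.75,-1,0],0],[0.5,[-0.75,-1,0],0]]';  python3 go.py 90 .565 .172 .36 .565 .172 .219
```

```text
time: 1.4
tool_pos: [0.4759, 0.3344, 0.3589]
tool_rot: [0.0, 0.003, 1.0, -0.0]
contact_force: [-0.7, -0.7, -0.7]
gripper_width: 0.997
grasp_force: 0.0
time: 1.8
tool_pos: [0.5655, 0.2135, 0.3578]
tool_rot: [-0.001, 0.003, 1.0, -0.001]
contact_force: [-0.5, 1.1, -1.0]
gripper_width: 0.499
grasp_force: 0.0
tcp [0.566 0.214 0.358] yhead 89.6 tilt [-0.001 -0.001 -1.   ] F [-0.468  1.082 -1.023] t 1.8 j6 -1.3262618747753023
[0.565 0.172 0.36 ] shift [ 0.002 -0.346 -0.018] roll -0.0019648520896570682
[0.565 0.172 0.219] shift [ 0.001 -0.344  1.157] roll -0.0019648520896570682
```

```bash
python3 -m pendant '[[0.5,[0,-0.345,0],0],[0.5,[0,-0.345,0],0],[0.5,[0,-0.345,0.4],0],[0.5,[0,-0.345,0.8],0],[0.5,[0,-0.345,1],0],[0.5,[0,-0.345,1],0]]'; python3 -m pendant '[[0.5,[0,0,0.17],0],[0.5,[0,0,0.17],0]]';  python3 go.py 90 .565 .172 .217; python3 - <<'E'
from h import *
f=[manip.grab_frame(n)["img"][:,:,::-1] for n in("scene","top")]
c=lambda i,x,y:cv2.resize(i[y:y+80,x:x+80],None,fx=5,fy=5,interpolation=cv2.INTER_CUBIC)
cv2.imwrite("pics/g1.png",cv2.convertScaleAbs(np.hstack([c(f[0],310,190),c(f[1],180,170)]),alpha=1.4,beta=15))
E
```

```text
time: 2.4
tool_pos: [0.5599, 0.1765, 0.2334]
tool_rot: [-0.005, -0.0, 1.0, -0.0]
contact_force: [-0.5, 0.7, -0.1]
gripper_width: 0.502
grasp_force: 0.0
time: 2.6
tool_pos: [0.5626, 0.1764, 0.2182]
tool_rot: [-0.001, -0.0, 1.0, 0.0]
contact_force: [-0.8, -0.1, -0.0]
gripper_width: 0.501
grasp_force: 0.0
tcp [0.563 0.176 0.218] yhead 90.0 tilt [-0.002  0.    -1.   ] F [-0.781 -0.052 -0.039] t 2.6 j6 -1.3941491686910472
[0.565 0.172 0.217] shift [-0.02  -0.036  0.01 ] roll 0.00019438986240760594
```

View pics/g1.png

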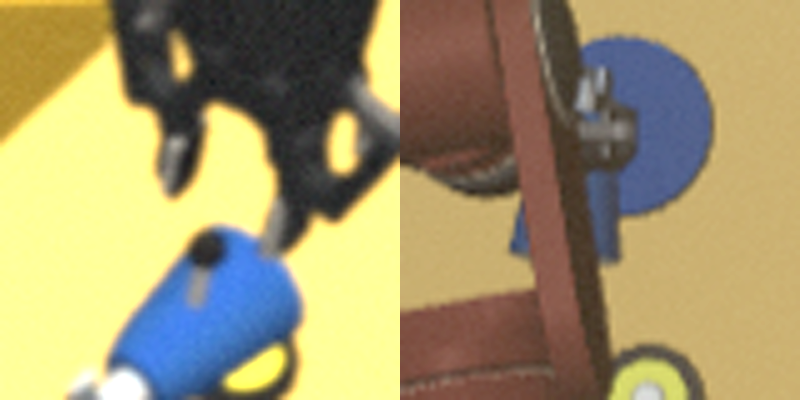

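The image shows the ball at scene (351.5,239.5). The finger tips are at about (344.5,228) and (366.5,240), slightly up and to the right of where I expected them. The dome is at top (229.5,248.5).

```bash
python3 - <<'E'
from h import *
np.set_printoptions(precision=3,suppress=True)
print("dome",atz("top",229.5,248.5,.018), "dome w/o half px",atz("top",229.1,248.1,.018))
p=manip.state()["tool_pos"]
for dz in(0,.006,.013):
  for dy in(-.021,.021): print(dz,dy,proj("scene",p+[0,dy,dz]))
print(proj("scene",[.5648,.1721,.2311]))
E
```

```text
dome [0.445 0.146 0.018] dome w/o half px [0.447 0.147 0.018]
0 -0.021 [344.525 238.24 ]
0 0.021 [360.506 248.307]
0.006 -0.021 [344.887 236.519]
0.006 0.021 [360.956 246.599]
0.013 -0.021 [345.313 234.49 ]
0.013 0.021 [361.488 244.584]
[351.351 239.494]
```

```bash
python3 - <<'E'
from h import *
i=manip.grab_frame("scene")["img"][:,:,::-1].copy();p=manip.state()["tool_pos"]
x,y,k=300,150,8
r=cv2.convertScaleAbs(cv2.resize(i[y:y+75,x:x+95] if 0 else i[185:260,310:405],None,fx=k,fy=k,interpolation=cv2.INTER_CUBIC),alpha=1.3,beta=10)
for d,c in(((0,0,0),(0,0,255)),((0,-.021,.006),(0,255,0)),((0,.021,.006),(0,255,0)),((0,0,.019),(255,255,0)),((0,0,.073),(255,0,255))):
    u=(proj("scene",p+d)-[310,185]+.5)*k;cv2.circle(r,tuple(int(v) for v in u),5,c,2)
cv2.imwrite("pics/g2.png",r)
E
```

```text
(no output)
```

View pics/g2.png

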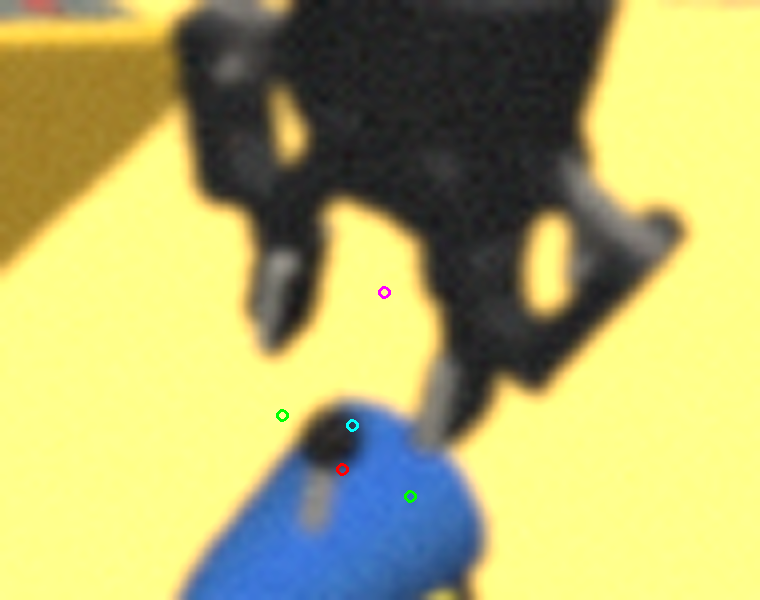

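The tips appear about 20 mm higher in the image than the TCP reading implies. Open pads sit farther back, so I'll centre over the ball and close to find out.

```bash
python3 -m pendant '[[0.5,[-0.02,-0.036,0.01],0],[0.4,[-0.02,-0.036,0.01],0],[0.25,[-0.02,-0.036,0.01],0],[0.1,[-0.02,-0.036,0.01],0],[0.1,[-0.02,-0.036,0.01],0],[0.1,[-0.02,-0.036,0.01],0]]';  python3 go.py 90 .565 .172 .217; python3 - <<'E'
from h import *
i=manip.grab_frame("scene")["img"][:,:,::-1].copy();p=manip.state()["tool_pos"]
k=8
r=cv2.convertScaleAbs(cv2.resize(i[185:260,310:405],None,fx=k,fy=k,interpolation=cv2.INTER_CUBIC),alpha=1.3,beta=10)
for d,c in(((0,0,0),(0,0,255)),((0,0,.019),(255,255,0)),((0,0,.073),(255,0,255))):
    u=(proj("scene",p+d)-[310,185]+.5)*k;cv2.circle(r,tuple(int(v) for v in u),5,c,2)
cv2.imwrite("pics/g3.png",r)
E
```

```text
time: 3.35
tool_pos: [0.5659, 0.1708, 0.2176]
tool_rot: [-0.0, 0.0, 1.0, 0.0]
contact_force: [0.1, 0.2, -0.1]
gripper_width: 0.103
grasp_force: 0.0
tcp [0.566 0.171 0.218] yhead 90.0 tilt [-0.  0. -1.] F [ 0.094  0.17  -0.056] t 3.35 j6 -1.4029918763708338
[0.565 0.172 0.217] shift [0.008 0.01  0.005] roll -0.00019675236814664586
```

View pics/g3.png

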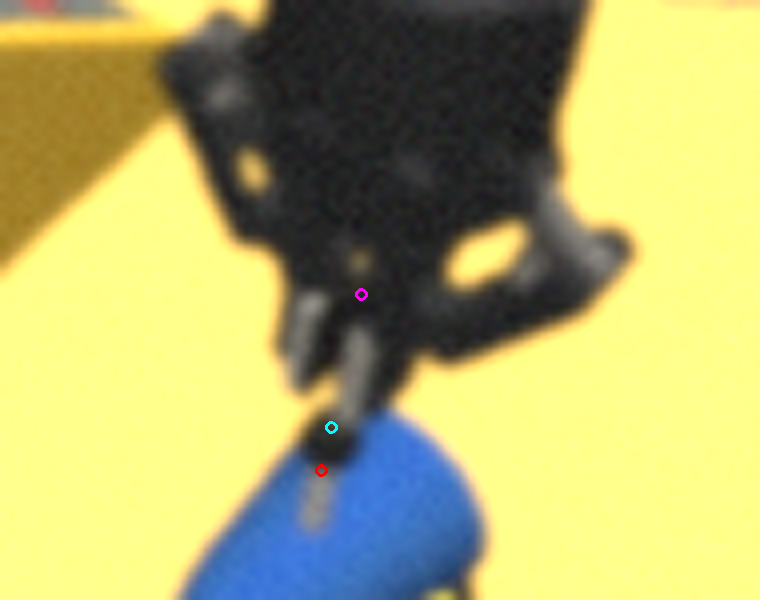

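```bash
python3 - <<'E'
from h import *
np.set_printoptions(precision=3,suppress=True)
for px in((350.1,234.5),(347.5,232.5),(353.5,237)):
    e,d=ray("scene",*px)
    for y in(.161,.166,.171,.176): print(px,e+d*(y-e[1])/d[1])
E
```

```text
(350.1, 234.5) [0.553 0.161 0.228]
(350.1, 234.5) [0.563 0.166 0.242]
(350.1, 234.5) [0.574 0.171 0.256]
(350.1, 234.5) [0.585 0.176 0.269]
(347.5, 232.5) [0.568 0.161 0.248]
(347.5, 232.5) [0.578 0.166 0.262]
(347.5, 232.5) [0.589 0.171 0.275]
(347.5, 232.5) [0.599 0.176 0.288]
(353.5, 237) [0.532 0.161 0.201]
(353.5, 237) [0.543 0.166 0.215]
(353.5, 237) [0.554 0.171 0.229]
(353.5, 237) [0.566 0.176 0.244]
```

```bash
python3 -m pendant '[[0.5,[0,0,0],0],[0.5,[0,0,0],0],[0.5,[0,0,0],0],[0.5,[0,0,0.1],0],[0.5,[0,0,0.18],0],[0.5,[0,0,0.18],0]]';  python3 -m pendant '[[0.3,[0,0,0],0],[0.1,[0,0,0],0],[0.1,[0,0,0],0],[0.1,[0,0,0],0],[0.1,[0,0,0],0]]'; python3 go.py 90 .565 .172 .217
```

```text
time: 4.0
tool_pos: [0.5644, 0.1705, 0.1928]
tool_rot: [-0.002, 0.0, 1.0, -0.0]
contact_force: [-0.2, -0.5, -0.5]
gripper_width: 0.501
grasp_force: 0.0
time: 4.5
tool_pos: [0.5658, 0.1711, 0.1962]
tool_rot: [-0.0, 0.0, 1.0, 0.0]
contact_force: [-1.0, 2.1, 0.4]
gripper_width: 0.155
grasp_force: 58.7
tcp [0.566 0.171 0.196] yhead 90.0 tilt [-0.     0.001 -1.   ] F [-1.047  2.059  0.394] t 4.5 j6 -1.403061287726776
[0.565 0.172 0.217] shift [ 0.007  0.007 -0.173] roll -8.654260078069238e-05
```

```bash
python3 -m pendant '[[0.4,[0,0,0],0],[0.4,[0,0,0],0],[0.4,[0,0,0.04],0],[0.4,[0,0,0.07],0],[0.3,[0,0,0.07],0],[0.1,[0,0,0.07],0],[0.1,[0,0,0.07],0],[0.1,[0,0,0.07],0],[0.1,[0,0,0.07],0]]'; python3 - <<'E'
from h import *
i=manip.grab_frame("scene")["img"][:,:,::-1].copy();p=manip.state()["tool_pos"]
k=8
r=cv2.convertScaleAbs(cv2.resize(i[200:275,310:385],None,fx=k,fy=k,interpolation=cv2.INTER_CUBIC),alpha=1.3,beta=10)
cv2.imwrite("pics/g4.png",r)
E
```

```text
time: 5.4
tool_pos: [0.5657, 0.1709, 0.1873]
tool_rot: [-0.0, 0.0, 1.0, 0.0]
contact_force: [-0.0, 1.0, -2.5]
gripper_width: 0.165
grasp_force: 58.5
```

View pics/g4.png

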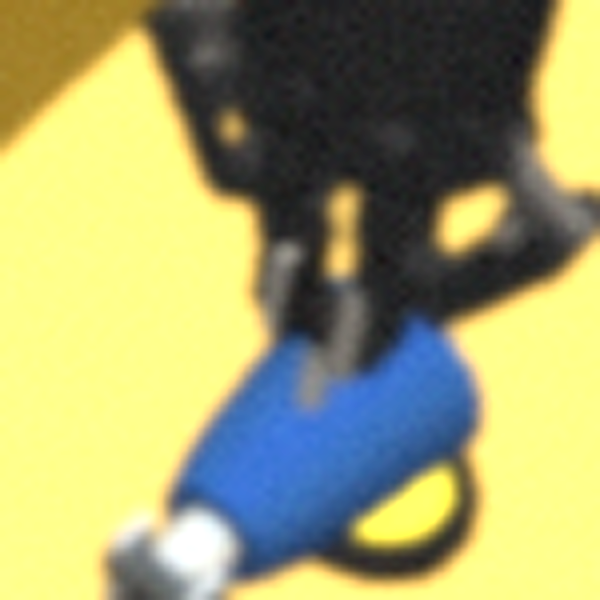

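The ball is now held between the pads at scene (351,239). I'll move it along the arc.

```bash
python3 -m pendant '[[0.1,[0.06,-0.017,0.065],0],[0.1,[0.113,-0.033,0.133],0],[0.1,[0.155,-0.055,0.21],0],[0.1,[0.19,-0.078,0.286],0],[0.1,[0.21,-0.1,0.366],0],[0.1,[0.223,-0.125,0.4475],0],[0.1,[0.223,-0.125,0.4475],0],[0.1,[0.223,-0.125,0.4475],0]]'; python3 go.py 90 .54 .156 .134
```

```text
time: 6.25
tool_pos: [0.5385, 0.1555, 0.1335]
tool_rot: [-0.001, 0.0, 1.0, -0.0]
contact_force: [-2.8, 1.0, -0.1]
gripper_width: 0.169
grasp_force: 61.4
tcp [0.539 0.156 0.134] yhead 90.0 tilt [-0.001 -0.001 -1.   ] F [-2.78   0.955 -0.108] t 6.25 j6 -1.4213935550982084
[0.54  0.156 0.134] shift [-0.012  0.004 -0.004] roll -0.00024502561856476766
```

```bash
python3 -m pendant '[[0.35,[0,0,0],0],[0.5,[0,0,0],0],[0.5,[0,0,0],0],[0.5,[0,0,-0.3],0],[0.5,[0,0,-0.7],0],[0.5,[0,0,-1],0],[0.5,[0,0,-1],0]]';python3 -m pendant '[[0.5,[0,0,-0.4],0],[0.5,[0,-0.4,-0.5],0],[0.5,[0,-0.8,-0.5],0],[0.5,[0,-1,-0.5],0],[0.5,[0,-1,-0.5],0]]'; python3 -m pendant '[[0.5,[0,-0.4,0],0],[0.5,[0,-0.8,0],0],[0.5,[0,-1,0],0],[0.5,[0,-1,0],0]]'; python3 go.py 90 .54 .156 .134;  python3 - <<'E'
from h import *
f={n:manip.grab_frame(n)["img"][:,:,::-1] for n in("scene","top")}
for n in f: cv2.imwrite(f"pics/{n}1.png",f[n])
def c(i,x,y,k=5):
    r=cv2.convertScaleAbs(cv2.resize(i[y:y+80,x:x+80],None,fx=k,fy=k,interpolation=cv2.INTER_CUBIC),alpha=1.4,beta=15)
    for a in range(0,80,10): cv2.putText(r,str(x+a),(a*k,8),0,.3,(0,0,0)); cv2.putText(r,str(y+a),(0,a*k+4),0,.3,(0,0,0))
    return r
cv2.imwrite("pics/g5.png",np.hstack([c(f["scene"],310,215),c(f["top"],190,180)]))
E
```

```text
time: 6.95
tool_pos: [0.5427, 0.1562, 0.262]
tool_rot: [0.006, 0.0, 1.0, 0.001]
contact_force: [-0.1, -0.2, 0.4]
gripper_width: 0.499
grasp_force: 0.0
time: 7.45
tool_pos: [0.5391, 0.0331, 0.3135]
tool_rot: [-0.0, 0.002, 1.0, -0.0]
contact_force: [1.0, 0.6, -0.3]
gripper_width: 0.502
grasp_force: 0.0
time: 7.85
tool_pos: [0.5389, -0.0859, 0.313]
tool_rot: [-0.001, 0.002, 1.0, 0.0]
contact_force: [-0.2, 0.8, -0.7]
gripper_width: 0.501
grasp_force: 0.0
tcp [ 0.539 -0.086  0.313] yhead 89.8 tilt [-0.001  0.    -1.   ] F [-0.241  0.799 -0.726] t 7.85 j6 -1.8612574567290079
[0.54  0.156 0.134] shift [-0.003  2.016  1.492] roll -0.0012304197507141553
```

View pics/g5.png

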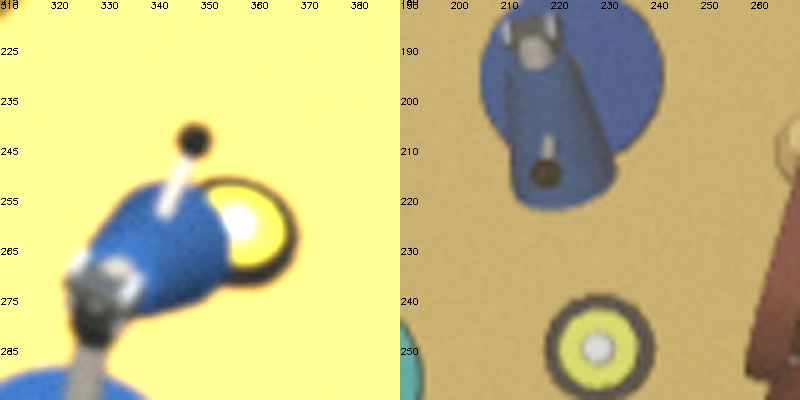

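Ball is now at top (218.6,214.2), scene (348.6,242.8). The dome is at top (229.2,249).

```bash
python3 - <<'E'
from h import *
np.set_printoptions(precision=4,suppress=True)
b,e=tri((218.6,214.2),(348.6,242.8));d=atz("top",229.2,249,.018)
print("ball",b,e,"dome",d,tri((229.2,249),(357,259.2)))
for piv in([.6228,.1682,.168],[.6215,.1672,.168],[.6245,.1692,.168]):
    piv=np.array(piv);v=b-piv;yaw=np.arctan2(-v[1],-v[0]);h=np.array([np.cos(yaw+np.pi),np.sin(yaw+np.pi),0])
    el=np.arctan2(v[2],np.hypot(*v[:2]));t=np.arctan2(64,60)-el
    u=h*np.cos(t)+[0,0,-np.sin(t)];n=h*np.sin(t)+[0,0,np.cos(t)];w=d-piv
    print("r",np.linalg.norm(v),"tilt",t,"z err",w@n,"y err",w@np.cross(n,-u),"x",-w@u)
E
```

```text
ball [0.5382 0.156  0.1811] 0.001545981061459621 dome [0.4437 0.1468 0.018 ] (array([0.444 , 0.1472, 0.0132]), np.float64(0.000584814180585729))
r 0.08647505209311626 tilt 0.6660751664046621 z err -0.006505216032863664 y err 0.004313440113957841 x -0.2344782645439279
r 0.08506647760654147 tilt 0.6635455053523618 z err -0.007953376537193232 y err 0.003404963864275487 x -0.23336739046168842
r 0.0882826993650832 tilt 0.6692019058573737 z err -0.004662988933184953 y err 0.005125894981206126 x -0.23589961494965078
```

```bash
python3 -m pendant '[[0.3,[0,-0.3,0],0.05],[0.2,[-0.2,-0.6,0],0.09],[0,[-0.48,-0.875,0],0.14],[0,[-0.48,-0.875,0],0.19],[0,[-0.48,-0.875,0],0.24],[0,[-0.48,-0.875,0],0.28],[0,[-0.48,-0.875,0],0.33],[0,[-0.48,-0.875,0],0.38],[0,[-0.48,-0.875,0],0.43],[0,[-0.48,-0.875,0],0.48]]'; python3 -m pendant '[[0,[0,0,0],0.02],[0,[0,0,0],0.02]]'; python3 go.py 0 .597 -.191 .14 .597 -.191 .115
```

```text
time: 8.95
tool_pos: [0.5972, -0.1869, 0.3137]
tool_rot: [-0.0, 0.676, 0.737, 0.0]
contact_force: [-0.3, -1.2, -0.5]
gripper_width: 0.001
grasp_force: 0.0
time: 9.15
tool_pos: [0.5971, -0.1871, 0.3137]
tool_rot: [-0.0, 0.696, 0.718, 0.0]
contact_force: [0.1, 0.2, -0.3]
gripper_width: 0.002
grasp_force: 0.0
tcp [ 0.597 -0.187  0.314] yhead 1.8 tilt [-0.     0.001 -1.   ] F [ 0.05   0.176 -0.283] t 9.15 j6 -0.4533256787072846
[ 0.597 -0.191  0.14 ] shift [-0.033 -0.002  1.448] roll 0.009743136057072811
[ 0.597 -0.191  0.115] shift [-0.033 -0.002  1.656] roll 0.009743136057072811
```

```bash
python3 -m pendant '[[0,[-0.03,0,0.4],0.01],[0,[-0.03,0,0.8],0.01],[0,[-0.03,0,1],0.01],[0,[-0.03,0,1],0.01],[0,[-0.03,0,1],0.01]]'; python3 -m pendant '[[0,[0,0,0.2],0],[0,[0,0,0.4],0],[0,[0,0,0.4],0]]'; python3 -m pendant '[[0,[0,0,0.05],0],[0,[0,0,0.1],0]]'
```

```text
time: 9.65
tool_pos: [0.5971, -0.192, 0.1945]
tool_rot: [0.0, 0.708, 0.707, 0.0]
contact_force: [1.0, 0.4, 1.5]
gripper_width: -0.004
grasp_force: 0.0
time: 9.95
tool_pos: [0.5963, -0.1922, 0.1453]
tool_rot: [-0.001, 0.708, 0.706, -0.0]
contact_force: [-1.1, 0.3, -0.9]
gripper_width: -0.004
grasp_force: 0.0
time: 10.15
tool_pos: [0.5985, -0.1935, 0.1368]
tool_rot: [0.002, 0.708, 0.706, 0.001]
contact_force: [-0.4, -0.2, 0.0]
gripper_width: -0.001
grasp_force: 0.0
```

```bash
for i in 1; do python3 -m pendant '[[0,[0,0,0.025],0],[0,[0,0,0.05],0]]'|grep -E "pos|force"; python3 -m pendant '[[0,[0,0,0.025],0],[0,[0,0,0.05],0]]'|grep -E "pos|contact"; done
```

```text
tool_pos: [0.5972, -0.193, 0.1286]
contact_force: [0.3, -0.3, -0.4]
grasp_force: 0.0
tool_pos: [0.5968, -0.1929, 0.1219]
contact_force: [-0.0, 0.2, 0.4]
```

```bash
for i in 1; do python3 -m pendant '[[0,[0,0,0.025],0],[0,[0,0,0.025],0]]'|grep -E "pos|contact"; python3 -m pendant '[[0,[0,0,0.025],0],[0,[0,0,0.025],0]]'|grep -E "pos|contact";python3 -m pendant '[[0,[0,0,0.025],0],[0,[0,0,0.025],0]]'|grep -E "pos|contact"; done
```

```text
tool_pos: [0.5963, -0.1927, 0.1182]
contact_force: [-0.0, -0.2, -0.2]
tool_pos: [0.5965, -0.1927, 0.1154]
contact_force: [1.0, 0.2, 0.6]
tool_pos: [0.5964, -0.1928, 0.1124]
contact_force: [0.1, -0.3, 0.3]
```

```bash
for i in 1; do python3 -m pendant '[[0,[0,0,0.025],0],[0,[0,0,0.025],0]]'|grep -E "pos|contact"; python3 -m pendant '[[0,[0,0,0.025],0],[0,[0,0,0.025],0]]'|grep -E "pos|contact"; done
```

```text
tool_pos: [0.5964, -0.1927, 0.1094]
contact_force: [-0.4, 0.3, -0.9]
tool_pos: [0.5964, -0.1927, 0.1063]
contact_force: [-0.0, 0.6, 0.2]
```

```bash
for i in 1; do python3 -m pendant '[[0,[0,0,0.025],0],[0,[0,0,0.025],0]]'|grep -E "pos|contact"; python3 -m pendant '[[0,[0,0,0.025],0],[0,[0,0,0.025],0]]'|grep -E "pos|contact"; done
```

```text
tool_pos: [0.5971, -0.1931, 0.1048]
contact_force: [-2.4, 0.2, 4.3]
tool_pos: [0.5981, -0.1931, 0.1029]
contact_force: [-1.3, 0.7, 6.9]
```

```bash
python3 -m pendant '[[0,[0,0,-0.2],0],[0.53,[0,0,-0.35],0],[0.53,[0,0,-0.35],0],[0.53,[0,0,-0.35],0],[0.53,[0,0,-0.35],0]]'; python3 go.py 0.7 .600 -.191 .1 .6 -.191 .075
```

```text
time: 12.45
tool_pos: [0.596, -0.1925, 0.1416]
tool_rot: [-0.001, 0.708, 0.706, -0.0]
contact_force: [-0.6, 0.2, -0.5]
gripper_width: 0.533
grasp_force: 0.0
tcp [ 0.596 -0.193  0.142] yhead -0.2 tilt [-0.002  0.001 -1.   ] F [-0.586  0.237 -0.498] t 12.45 j6 -0.42751244058403426
[ 0.6   -0.191  0.1  ] shift [0.013 0.034 0.346] roll -0.005062427489858913
[ 0.6   -0.191  0.075] shift [0.012 0.034 0.555] roll -0.005062427489858913
```

```bash
python3 -m pendant '[[0.53,[0.01,0.034,0.1],0],[0.53,[0.01,0.034,0.2],0],[0.53,[0.01,0.034,0.3],0],[0.53,[0.01,0.034,0.35],0]]'|grep -E "pos|contact"; python3 -m pendant '[[0.53,[0,0,0.07],0],[0.53,[0,0,0.14],0],[0.53,[0,0,0.2],0],[0.53,[0,0,0.2],0]]'|grep -E "pos|contact"
```

```text
tool_pos: [0.5993, -0.1909, 0.0976]
contact_force: [0.0, 0.5, -0.3]
tool_pos: [0.6035, -0.192, 0.0795]
contact_force: [-0.7, 1.5, 7.9]
```

```bash
python3 -m pendant '[[0.45,[0,0,0],0],[0.35,[0,0,0],0],[0.2,[0,0,0],0],[0.1,[0,0,0],0],[0.1,[0,0,0],0],[0.1,[0,0,0],0],[0.1,[0,0,0],0]]'; python3 - <<'E'
from h import *
np.set_printoptions(precision=3,suppress=True)
print(manip.state()["ft_torque"]);f=manip.grab_frame("scene")["img"][:,:,::-1];cv2.imwrite("pics/s2.png",f)
i=f.astype(int);m=(i[:,:,2]>100)&(i[:,:,2]>2*i[:,:,1])&(i[:,:,2]>2*i[:,:,0]);m=m[185:225,205:250];y,x=np.nonzero(m);print(len(x),x.mean()+205,y.mean()+185)
f=cv2.imread("pics/scene0.png");i=f.astype(int);m=(i[:,:,2]>100)&(i[:,:,2]>2*i[:,:,1])&(i[:,:,2]>2*i[:,:,0]);m=m[185:225,205:250];y,x=np.nonzero(m);print(len(x),x.mean()+205,y.mean()+185)
E
```

```text
time: 13.95
tool_pos: [0.6018, -0.1921, 0.0791]
tool_rot: [0.001, 0.708, 0.706, 0.001]
contact_force: [-4.8, 1.2, 6.6]
gripper_width: 0.271
grasp_force: 56.7
[ 0.202 -0.121  0.08 ]
226 229.28318584070797 208.37610619469027
325 227.40307692307692 204.4923076923077
```

```bash
python3 -m pendant '[[0.1,[0,0.02,0.02],0],[0.1,[0,0.035,0.05],0],[0.1,[0,0.035,0.05],0]]'; python3 -m pendant '[[0.1,[0,0,0],0.04],[0.1,[0,0,0],0.08],[0.1,[0,0,0],0.12],[0.1,[0,0,0],0.12]]'; python3 - <<'E'
from h import *
print(manip.state()["ft_torque"].round(2))
E
```

```text
time: 14.3
tool_pos: [0.6035, -0.1924, 0.0767]
tool_rot: [-0.002, 0.708, 0.706, -0.002]
contact_force: [-22.3, 3.8, 27.6]
gripper_width: 0.277
grasp_force: 63.5
time: 14.7
tool_pos: [0.6023, -0.1933, 0.0765]
tool_rot: [-0.001, 0.829, 0.56, -0.004]
contact_force: [-25.0, 1.3, 28.8]
gripper_width: 0.261
grasp_force: 60.4
[ 0.3   3.31 -0.04]
```

```bash
python3 -m pendant '[[0.1,[0,-0.01,-0.02],0.04],[0.1,[0,-0.01,-0.02],0.08],[0.1,[0,-0.01,-0.02],0.12],[0.1,[0,-0.01,-0.02],0.15],[0.1,[0,-0.01,-0.02],0.15]]'; python3 - <<'E'
from h import *
print(manip.state()["ft_torque"].round(2))
E
```

```text
time: 15.2
tool_pos: [0.6, -0.1927, 0.0767]
tool_rot: [-0.001, 0.936, 0.351, -0.005]
contact_force: [-23.5, 1.0, 21.6]
gripper_width: 0.222
grasp_force: 59.8
[-0.22  3.15 -0.3 ]
```

```bash
python3 -m pendant '[[0.27,[0,0,0],0],[0.27,[0,0,0],0],[0.27,[0,0,0],0]]'; python3 go.py 90 .6 -.191 .08;python3 -m pendant '[[0.27,[0,0,0],0.03],[0.27,[0,0,0],0.05],[0.27,[0,0,0],0.05]]';  python3 -c "
from h import *
print(manip.state()['ft_torque'].round(2))"
```

```text
time: 15.5
tool_pos: [0.6006, -0.1914, 0.0749]
tool_rot: [-0.002, 0.936, 0.352, -0.004]
contact_force: [-16.0, 2.7, 14.3]
gripper_width: 0.275
grasp_force: 10.9
tcp [ 0.601 -0.191  0.075] yhead -48.8 tilt [-0.008  0.    -1.   ] F [-16.041   2.736  14.262] t 15.5 j6 0.42767151994583935
[ 0.6   -0.191  0.08 ] shift [-0.001 -0.006 -0.043] roll 0.22890212532272367
time: 15.8
tool_pos: [0.6019, -0.1901, 0.0734]
tool_rot: [-0.002, 0.961, 0.277, -0.002]
contact_force: [-8.6, 3.7, 5.3]
gripper_width: 0.271
grasp_force: 5.3
[0.68 1.2  0.  ]
```

```bash
python3 -m pendant '[[0.3,[0,0,-0.03],0],[0.3,[0,0,-0.06],0],[0.3,[0,0,-0.06],0]]';  python3 go.py 100 .599 -.191 .084
```

```text
time: 16.1
tool_pos: [0.6027, -0.1902, 0.0796]
tool_rot: [-0.001, 0.961, 0.277, -0.001]
contact_force: [-4.4, 4.2, -0.3]
gripper_width: 0.303
grasp_force: 2.6
tcp [ 0.603 -0.19   0.08 ] yhead -57.8 tilt [-0.003  0.002 -1.   ] F [-4.408  4.215 -0.339] t 16.1 j6 0.5848500698550628
[ 0.599 -0.191  0.084] shift [-0.03  -0.011 -0.037] roll 0.12334794949413908
```

```bash
python3 -m pendant '[[0.28,[-0.02,-0.01,0],0.03],[0.28,[-0.02,-0.01,0],0.06],[0.28,[-0.02,-0.01,0],0.06]]';  python3 -c "
from h import *
print(manip.state()['ft_torque'].round(2))"; python3 -m pendant '[[0.28,[0,0,0],0.03],[0.28,[0,0,0],0.06],[0.28,[0,0,0],0.06]]';  python3 -c "
from h import *
print(manip.state()['ft_torque'].round(2))"
```

```text
time: 16.4
tool_pos: [0.6004, -0.1903, 0.0803]
tool_rot: [-0.001, 0.983, 0.185, -0.001]
contact_force: [-4.5, 4.5, 3.3]
gripper_width: 0.282
grasp_force: 3.1
[0.72 0.77 0.08]
time: 16.7
tool_pos: [0.6011, -0.1911, 0.0806]
tool_rot: [-0.0, 0.996, 0.093, -0.0]
contact_force: [-2.7, 2.5, 1.0]
gripper_width: 0.28
grasp_force: 2.0
[0.44 0.41 0.12]
```

```bash
for i in 1; do python3 -m pendant '[[0.28,[0,0,0],0.02],[0.28,[0,0,0],0.03],[0.28,[0,0,0],0.03]]'|grep -E "rot|cont"; python3 -c "
from h import *
print(manip.state()['ft_torque'].round(2))"; done; python3 -m pendant '[[0.28,[0,0,0],0.02],[0.28,[0,0,0],0.03],[0.28,[0,0,0],0.03]]';  python3 -c "
from h import *
print(manip.state()['ft_torque'].round(2))"
python3 - <<'E'
from h import *
f=manip.grab_frame("scene")["img"][:,:,::-1]; t=manip.grab_frame("top")["img"][:,:,::-1]
cv2.imwrite("pics/s3.png",f);cv2.imwrite("pics/t3.png",t)
def c(i,x,y,k=6):
    r=cv2.convertScaleAbs(cv2.resize(i[y:y+66,x:x+66],None,fx=k,fy=k,interpolation=cv2.INTER_CUBIC),alpha=1.4,beta=15);return r
cv2.imwrite("pics/v10.png",np.hstack([c(f,195,175),c(t,305,160)]))
E
```

```text
tool_rot: [-0.001, 0.999, 0.046, -0.001]
contact_force: [-4.6, 4.7, 2.0]
[0.67 0.5  0.07]
time: 17.3
tool_pos: [0.6004, -0.1901, 0.0801]
tool_rot: [-0.001, 1.0, -0.001, -0.001]
contact_force: [-5.3, 6.7, 1.7]
gripper_width: 0.283
grasp_force: 3.5
[0.94 0.71 0.09]
```

```bash
for i in 1; do python3 -m pendant '[[0.28,[0,0,0],0.02],[0.28,[0,0,0],0.03],[0.28,[0,0,0],0.03]]'|grep -E "pos|cont|grasp"; python3 -c "
from h import *
print(manip.state()['ft_torque'].round(2))"; done; python3 -m pendant '[[0.28,[0,0,0],0.02],[0.28,[0,0,0],0.03],[0.28,[0,0,0],0.03]]';  python3 -c "
from h import *
print(manip.state()['ft_torque'].round(2))"
```

```text
tool_pos: [0.6, -0.1894, 0.08]
contact_force: [-6.0, 7.3, 2.9]
grasp_force: 4.7
[1.17 0.88 0.18]
time: 18.0
tool_pos: [0.6004, -0.1897, 0.0799]
tool_rot: [-0.001, 0.996, -0.094, -0.001]
contact_force: [-5.6, 6.1, 1.1]
gripper_width: 0.278
grasp_force: 12.5
[0.84 0.59 0.38]
```

```bash
python3 -m pendant '[[0.4,[0,0,0],-0.04],[0.45,[0,0,0],-0.06],[0.45,[0,0,0],-0.06],[0.45,[0,0,-0.3],-0.06],[0.45,[0,0,-0.7],-0.06],[0.45,[0,0,-1],-0.06],[0.45,[0,0,-1],-0.06]]'; python3 -m pendant '[[0.45,[0,0,-0.5],0],[0.45,[0,0,-1],0],[0.45,[0,0,-1],0]]'; python3 go.py 90 .45 -.191 .3; python3 - <<'E'
from h import *
f=manip.grab_frame("scene")["img"][:,:,::-1]
cv2.imwrite("pics/s4.png",f)
a=cv2.imread("pics/scene0.png")
def c(i,x,y,k=6): return cv2.convertScaleAbs(cv2.resize(i[y:y+66,x:x+66],None,fx=k,fy=k,interpolation=cv2.INTER_CUBIC),alpha=1.4,beta=15)
r=c(f,195,175)
A=R.from_euler("ZY",[.013,-np.radians(35)]);P=np.array([.5954,-.191,.123])
for push,col in((0,(255,0,0)),(.009,(0,0,0))):
  for th in(1.15,1.6):
    q=R.from_euler("z",-th).apply(np.array([[0,-.038,.01-push],[0,.038,.01-push]]))
    u=((proj("scene",A.apply(q)+P)-[195,175]+.5)*6).astype(int);cv2.line(r,tuple(map(int,u[0])),tuple(map(int,u[1])),col,1)
r2=c(f,310,215)
cv2.imwrite("pics/v10.png",np.hstack([r,r2]))
E
```

```text
time: 18.7
tool_pos: [0.6054, -0.1937, 0.2094]
tool_rot: [0.003, 1.0, -0.002, 0.007]
contact_force: [0.2, -0.4, 1.0]
gripper_width: 0.446
grasp_force: 0.0
time: 19.0
tool_pos: [0.603, -0.1926, 0.3269]
tool_rot: [0.002, 1.0, -0.002, 0.004]
contact_force: [0.6, -0.8, 1.1]
gripper_width: 0.45
grasp_force: 0.0
tcp [ 0.603 -0.193  0.327] yhead -90.2 tilt [ 0.009 -0.004 -1.   ] F [ 0.632 -0.841  1.087] t 19.0 j6 1.1484256495810234
[ 0.45  -0.191  0.3  ] shift [-1.277 -0.009  0.213] roll -0.0013094681046919609
```

View pics/v10.png

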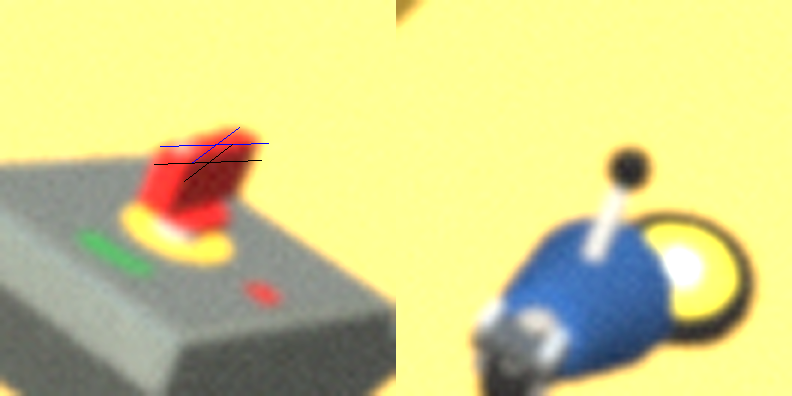

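The handle has turned most of the way, and its top lies near the "out" lines, so it looks sprung out. The lamp hasn't changed. I'll check turn and push with a silhouette fit.

```bash
python3 - <<'E'
from h import *
A=R.from_euler("ZY",[.013,-np.radians(35)]);P=np.array([.5954,-.191,.123]);K=6
bar=np.array([[x,y,z] for x in(-8,8) for y in(-38,38) for z in(-22,10)])/1000
a=np.linspace(0,2*np.pi,24)
def mask(fn):
    i=cv2.imread(fn).astype(int);m=((i[:,:,2]>70)&(i[:,:,2]>1.9*i[:,:,1])&(i[:,:,2]>1.9*i[:,:,0]))[175:225,205:250].astype(np.uint8)
    n,l,s,_=cv2.connectedComponentsWithStats(m);return cv2.resize((l==1+np.argmax(s[1:,4])).astype(np.float32),None,fx=K,fy=K)
def score(M,th,push,rs,dx,dy):
    im=np.zeros(M.shape,np.float32)
    sh=np.array([[rs*np.cos(t),rs*np.sin(t),z] for t in a for z in(-.03,-.02)])
    for Q in(bar,sh):
        q=R.from_euler("z",-th).apply(Q-[0,0,push]); u=proj("scene",A.apply(q)+P)-[205-dx,175-dy]
        cv2.fillConvexPoly(im,cv2.convexHull(((u+.5)*K).round().astype(np.int32)),1)
    return np.abs(im-M).sum()/M.sum()
M0=mask("pics/scene0.png");M4=mask("pics/s4.png")
b=min((score(M0,0,0,rs,dx,dy),rs,dx,dy) for rs in(.010,.013,.016) for dx in np.arange(-1.5,1.6,.25) for dy in np.arange(-1.5,1.6,.25));print(b)
for rs in(b[1],):
  L=sorted((score(M4,th,p,rs,b[2],b[3]),th,p) for th in np.arange(.9,2.01,.05) for p in np.arange(-.004,.0125,.0015))
  print(np.round(L[:8],4))
  print([(p,round(min(score(M4,th,p,rs,b[2],b[3]) for th in np.arange(.9,2,.05)),3)) for p in(0,.003,.006,.009)])
E
```

```text
(np.float32(0.17154106), 0.013, np.float64(-1.25), np.float64(-0.5))
[[ 2.227e-01  1.300e+00  2.000e-03]
 [ 2.262e-01  1.300e+00  5.000e-04]
 [ 2.426e-01  1.300e+00 -1.000e-03]
 [ 2.426e-01  1.300e+00  3.500e-03]
 [ 2.495e-01  1.250e+00  2.000e-03]
 [ 2.495e-01  1.250e+00  5.000e-04]
 [ 2.559e-01  1.250e+00 -1.000e-03]
 [ 2.584e-01  1.350e+00  5.000e-04]]
[(0, np.float32(0.229)), (0.003, np.float32(0.236)), (0.006, np.float32(0.304)), (0.009, np.float32(0.412))]
```

```bash
python3 -m pendant '[[0.45,[0,0,0],0],[0.45,[0,0,0],0]]'; python3 -c "
from plant import manip
print(manip.job_done())"
```

```text
time: 19.25
tool_pos: [0.6008, -0.1915, 0.3184]
tool_rot: [-0.0, 1.0, -0.002, -0.001]
contact_force: [-0.1, 0.2, -0.8]
gripper_width: 0.454
grasp_force: 0.0
the job is handed in; nothing more can be done
None
```

I handed the job in at 19 s, with no verdict returned: by my camera measurements the lamp points within about 8 mm of the dome, and the handle is turned about 1.3 rad and looks sprung out in the on notch.

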